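# Swap the cover plug for the taper gauge and feel the cell's plate gap

### The arm

A 6-joint arm with a two-finger parallel gripper is mounted at the origin on the work surface. World frame = base frame: x ahead of the robot, y to its left, z up, the work surface at z = 0. Lengths are in m, angles in rad, forces in N, time in s.
With the tool pointing down it reaches from about 0.35 to 0.775 m from the base axis. Payload 5.5 kg.
Tool frame: the origin (TCP) lies between the finger pads; the fingertips stand 19 mm ahead of it and the grasp point (between the pads) is the TCP (env.tcp_to_tips is the distance from the TCP to the fingertips, in m); z points along the fingers, y is the direction in which the jaws open and shut (so a half turn about z gives the same grasp; the last joint's range is limited). The gripper opens to 85 mm and grips with 20 to 120 N. Pads are 22 mm wide; open, the fingers measure 114 mm over their backs; the gripper's body (76 mm by 85 mm) begins 54 mm behind the grasp point. The pads swing forward as they close: fully open they stand 13 mm farther back than shut.
Start: joints at [-1.458, 0.313, 0.046, 1.304, 0, 1.431], TCP at [0.144, -0.557, 0.25] pointing down, gripper open.
Joint ranges: [-2.76, 2.76], [-0.86, 1.69], [-1.03, 1.26], [-2.2, 2.34], [-1.47, 1.5], [-3.14, 3.14]. Speed limits (rad/s): [2.57, 2.57, 3.14, 3.14, 3.14, 3.14].

### API

Orientations are given as a unit quaternion [w, x, y, z].
In Python, from workcell import env, eyes, job gives the robot as it stands. The module is installed in compiled form; this text tells all that it offers.
- The arm moves only by the tool move_arm, never from a script. Its argument "commands" is a list of rows, each a list of 3 entries, a list of its own where there are three numbers: the shift along the world's x, y, z as a fraction of full scale, then the turn, a rotation vector about the world's x, y, z as a fraction of full scale, then the gripper command: -1 is shut, 1 is fully open, values between are in proportion. In form: [[[x, y, z], [wx, wy, wz], gripper], ...]. A call has 1 to 5 rows; each row shifts and turns the commanded pose from where the row before left it; what a row does not reach is not made up. Full scale, the value 1, is 0.04 m for a shift and 8 degrees for a turn. A row lasts 1/10 s, in which the tool goes at most 50 mm and 8.59 degrees, less where a joint would pass 70% of its speed; a pose out of reach is approached as far as the arm can. A call with a number of a shift or a turn outside -1 to 1 is refused whole. A call with a gripper value outside its range is refused whole. The fingers move at their own pace and stop on an object; "newtons" is the grip in N (left out, the last holds). Time passes only in rows, so rows that do not move let the fingers close. It gives the time, the measured TCP pose, the force and the opening at its end, in the units of the state.
- env.get_state(): the state, without advancing time (a new reading comes with each control period).
- eyes.read_camera(name): name is "scene" or "side" or "wrist"; returns a dict with "frame" (384x512x3 uint8, red, green, blue), "mtx" (3x3 intrinsics, pixels), "camera_from_world" (4x4, takes a point from world to camera coordinates); the wrist camera has in their place "mount" (4x4, takes a point from camera to tool coordinates, whose origin is the TCP and whose axes are the flange's). Camera axes: x right, y down, z forward; pixel columns grow to the right and rows downward; lengths in m; the calibration is good to about 2 mm. The wrist camera is an equidistant fisheye: a pixel r from the principal point sees the ray r / f radians off the axis. A picture is of the moment at which its call begins: read the wrist's pose just before it. There is no depth.
- job.hand_in(): hands the job in, once; it reports no verdict.
The state is a dict: "clock": time; "joint_pos": joint angles; "qvel": joint speeds; "tau": joint torques, N m; "tcp_pos": TCP position; "orientation": TCP orientation; "wrist_force": force on the tool from outside, world axes, zero at the start; "ft_torque": the same for the moment, N m; "finger_gap": finger opening in m.
Only numpy, scipy, OpenCV 4.12 (cv2) and the standard library are available. Lean on these libraries where they do the work, as an engineer would, in place of code of your own. Each camera call takes 0.05 s, during which the arm holds its last target.

### The job

Swap the cover plug that sits in the gap of the plate cell with the taper gauge from the stand: lift the plug out of the cell and park it upright in the stand's empty middle slot, then take the taper gauge (round-topped handle, not the T-handled one) and slide its blade down between the two plates, midway along them, until it drags snugly on both and the sprung plate just begins to give, without forcing it. Finish while still gripping the gauge at that depth; do not let go, and leave the T-handled gauge and the other things on the bench standing where they are.

Things in the scene. Friction and masses are not known exactly. Their poses are not given: they have to be found in the camera images.
- cell: The plate cell: grey base 160 (x) x 120 (y) mm, fixed, origin under its centre. On it two upright steel plates, 14 mm thick, 110 mm wide, face each other across a gap 2.8 to 4.4 mm wide (set anew each time, not told). Both ride together on guide rods and float easily (under 1 N) up to 8 mm either way along x, so they centre themselves on a blade. Nothing rises above the plates.
- gap_mouth (a point): Middle of the gap's mouth, level with the plates' top edges, 105 mm above the bench; it floats with the plates. x: across the gap, from the fixed to the sprung plate; y: along the plates; z up. The gap's true middle lies within 0.6 mm of it in x. The mouth is flared by 4 mm on each side over its top 6 mm. Floor under the gap: 78 mm below the mouth.
- spring_plate (a joint): How far the sprung plate (on the gap's +x side) is pushed back from rest, in m: 0 at rest, stop at 0.003. Spring: 8 N per mm, no preload. The downward push to slide the blade in is about 10 N per mm of give (8 to 12, by friction).
- fixed_plate: The plate on the -x side of the gap. Axes as gap_mouth; origin on the bench below gap_mouth.
- sprung_face: The steel plate carried by joint spring_plate. Axes as gap_mouth; origin on the bench below gap_mouth.
- plug_grip (a point): Centre of the cover plug's handle, a flat-topped grey plastic block 18 (x) x 44 (y) x 50 (z) mm; under it a tongue 2 x 40 x 15 mm long. It starts with the tongue in the gap and the block's underside on the plates' top edges, so this point is 130 mm above the bench; grip it across x. Parked in the stand, it is at 111 mm. 60 g.
- plug: The cover plug; origin at the tongue's lower end, 40 mm below plug_grip, same axes.
- stand_hole1 (a point): Middle of the mouth of the stand's middle slot, empty at the start. The stand: fixed white block 70 (x) x 200 (y) x 86 (z) mm, this point on its top face. Three slots right through it, 10 (x) x 46 (y) mm, edges chamfered 2 mm, centres 66 mm apart along y; z up. One end slot holds the taper gauge, the other the T-handled gauge; which is which varies.
- gauge_grip (a point): Centre of the straight part of the taper gauge's handle: grey plastic 18 (x) x 26 (y) x 50 (z) mm with a half-round end on top, rising in all 38 mm above this point. It stands upright in an end slot, the handle's underside on the stand, this point 111 mm above the bench. Grip it across x. 60 to 130 g.
- gauge_tip (a point): Lower tip of the taper gauge's steel blade, 97 mm below gauge_grip, same axes. Blade 24 (y) mm wide, 72 mm long, 2.0 mm thick (x) at this tip and 6.5 mm at the handle (1 mm more every 16 mm, equal on both sides). It first touches both plates with the tip about 18 to 45 mm below the mouth; 16 mm deeper pushes the sprung plate 1 mm back.
- gauge: The taper gauge; origin at gauge_tip.
- tee_mid (a point): The T-handled gauge, standing in the other end slot: a bystander. Steel blade under a grey stem 18 mm square with a cross-bar 60 (y) x 18 x 16 mm, top 136 mm above the bench; this point lies 106 mm above the bench on its axis.
- amber_tall: Bystander: amber bottle 66 mm across, 150 tall; origin at the centre of its underside.
- amber_mid: Bystander: amber bottle 52 mm across, 110 tall; origin at the centre of its underside.
- amber_small: Bystander: amber jar 36 mm across, 65 tall, between the stand and the cell on the robot's side; origin at the centre of its underside.
- beaker: Bystander: glass beaker 72 mm across, 85 tall; origin at the centre of its underside.
- dish: Bystander: shallow glass dish 80 mm across, 16 tall; origin at the centre of its underside.
- wash_bottle: Bystander: white wash bottle 68 mm across, 215 tall with its bent spout; origin at the centre of its underside.
There are look-alikes about, which are no part of the job. Leave any pink or red look-alike of the plug alone. There is more than one size of the gauge; the job needs the larger.

How it is judged:
By the outcome, as a careful person would: the job done as asked, in the order asked, and still so for the second after the job is handed in, while the arm keeps its last pose, push and grip.
It also fails if it takes over 69 s, if anything falls off the work surface, if the arm or the gripper's body presses on something with over 40 N, if the wrist force passes 120 N, or if a joint passes its speed limit or range.

## Working session

There is one attempt and no reset: what is moved stays moved. The work goes in short steps, Python scripts to look and compute and a tool call to move; the robot and the scene stay as the last step left them, time stands still between calls to the robot, and variables do not carry over. Pictures are saved under pics/ and viewed, and the job is handed in when it is done.

Besides the shell and the picture viewer there is one more tool, called after "Call:" as a command line: name --argument value ..., lists and objects as JSON in quotes. move_arm: Moves the arm, as the interface text tells. Its arguments: {"type":"object","properties":{"commands":{"type":"array","items":{"type":"array"}},"newtons":{"type":"number"}},"required":["commands"]}

```bash
mkdir -p pics; cat > h.py <<'E'
import numpy as np, cv2, pickle
from workcell import env, eyes, job
def snap(tag, names=("scene","side")):
    for n in names:
        s=env.get_state()
        r=eyes.read_camera(n); r={k:np.array(v) if not isinstance(v,(str,)) else v for k,v in r.items()}
        r['state']={k:np.array(v) for k,v in s.items()}
        pickle.dump(r,open(f'{tag}_{n}.pkl','wb'))
        cv2.imwrite(f'pics/{tag}_{n}.png',cv2.cvtColor(r['frame'],cv2.COLOR_RGB2BGR))
def crop(tag,name,x0,y0,x1,y1,k,out):
    f=pickle.load(open(f'{tag}_{name}.pkl','rb'))['frame'][y0:y1,x0:x1]
    cv2.imwrite(f'pics/{out}.png',cv2.cvtColor(cv2.resize(f,None,fx=k,fy=k,interpolation=cv2.INTER_CUBIC),cv2.COLOR_RGB2BGR))
def ray(tag,name,u,v):
    r=pickle.load(open(f'{tag}_{name}.pkl','rb')); K=r['mtx']
    if 'camera_from_world' in r:
        T=r['camera_from_world']; d=np.array([(u-K[0,2])/K[0,0],(v-K[1,2])/K[1,1],1])
        R=T[:3,:3]; return -R.T@T[:3,3], R.T@d/np.linalg.norm(d)
    from scipy.spatial.transform import Rotation as Ro
    s=r['state']; q=s['orientation']; Rw=Ro.from_quat([q[1],q[2],q[3],q[0]]).as_matrix()
    a=(u-K[0,2])/K[0,0]; b=(v-K[1,2])/K[1,1]; th=np.hypot(a,b)
    d=np.array([a/th*np.sin(th),b/th*np.sin(th),np.cos(th)]) if th>1e-9 else np.array([0,0,1.])
    M=r['mount']; return s['tcp_pos']+Rw@M[:3,3], Rw@M[:3,:3]@d
def atz(tag,name,u,v,z):
    o,d=ray(tag,name,u,v); return (o+d*(z-o[2])/d[2]).round(4)
def tri(*obs):
    A=np.zeros((3,3));b=np.zeros(3)
    for o in obs:
        o,d=ray(*o);P=np.eye(3)-np.outer(d,d);A+=P;b+=P@o
    p=np.linalg.solve(A,b); return p.round(4),[round(float(np.linalg.norm(np.cross(p-ray(*o)[0],ray(*o)[1]))),4) for o in obs]
def proj(tag,name,p):
    r=pickle.load(open(f'{tag}_{name}.pkl','rb'));K=r['mtx'];p=np.array(p,float)
    if 'camera_from_world' in r:
        T=r['camera_from_world'];c=T[:3,:3]@p+T[:3,3];return (K@(c/c[2]))[:2].round(1)
    from scipy.spatial.transform import Rotation as Ro
    s=r['state'];q=s['orientation'];Rw=Ro.from_quat([q[1],q[2],q[3],q[0]]).as_matrix();M=r['mount']
    c=M[:3,:3].T@(Rw.T@(p-s['tcp_pos'])-M[:3,3]);th=np.arctan2(np.hypot(c[0],c[1]),c[2]);h=np.hypot(c[0],c[1])
    return np.array([K[0,2]+K[0,0]*th*c[0]/h,K[1,2]+K[1,1]*th*c[1]/h]).round(1)
E
python3 - <<'E'
from h import *
snap('a',("scene","side","wrist"))
print(env.get_state())
for n in("scene","side","wrist"):
    r=pickle.load(open(f'a_{n}.pkl','rb'));print(n,r['mtx'],r.get('camera_from_world',r.get('mount')))
E
```

```text
{'clock': 0.15, 'joint_pos': array([-1.45758376e+00,  3.13844975e-01,  4.52335304e-02,  1.30357263e+00,
       -1.26971757e-05,  1.43122442e+00]), 'qvel': array([ 0.00010021, -0.00246287,  0.00212499,  0.00021354, -0.00155613,
        0.00023378]), 'tau': array([ 1.81957606e-03, -4.81065130e+01,  2.98815608e+01,  1.39048378e-02,
       -1.75269088e-04, -4.96440009e-06]), 'tcp_pos': array([ 0.14377114, -0.55637637,  0.24960134]), 'orientation': array([-6.93894699e-04,  9.92022890e-01,  1.26055960e-01,  2.79669388e-06]), 'wrist_force': array([ 0.03077185, -0.38821669,  0.66188244]), 'ft_torque': array([-0.00391363,  0.01137578, -0.01443307]), 'finger_gap': 0.08529472984823079}
scene [[453.69041776   0.         263.46710423]
 [  0.         453.69041776 185.45975983]
 [  0.           0.           1.        ]] [[-0.69301042  0.72092518 -0.00185416  0.41222365]
 [ 0.5955114   0.57099939 -0.56508926 -0.25756219]
 [-0.40632836 -0.39271692 -0.82502769  1.32911053]
 [ 0.          0.          0.          1.        ]]
side [[492.44534234   0.         259.77036019]
 [  0.         492.44534234 198.19120696]
 [  0.           0.           1.        ]] [[-0.99501072 -0.09881022 -0.01379188  0.56168767]
 [-0.03670974  0.49114086 -0.8703063   0.13939317]
 [ 0.09276891 -0.8654578  -0.49231771  1.11679196]
 [ 0.          0.          0.          1.        ]]
wrist [[297.31863964   0.         256.76138497]
 [  0.         297.31863964 194.1501072 ]
 [  0.           0.           1.        ]] [[ 7.39488859e-04 -9.51824694e-01 -3.06641820e-01  7.85940837e-02]
 [ 9.99999726e-01  6.96420791e-04  2.49862039e-04  3.14452939e-04]
 [-2.42731204e-05 -3.06641921e-01  9.51824948e-01 -1.24302650e-01]
 [ 0.00000000e+00  0.00000000e+00  0.00000000e+00  1.00000000e+00]]
```

View pics/a_scene.png

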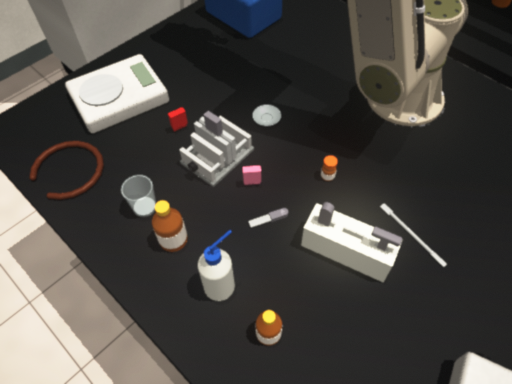

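View pics/a_side.png

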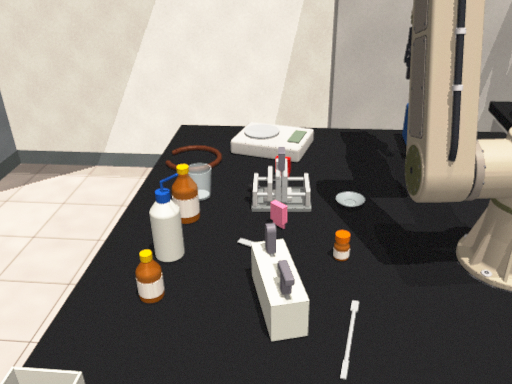

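View pics/a_wrist.png

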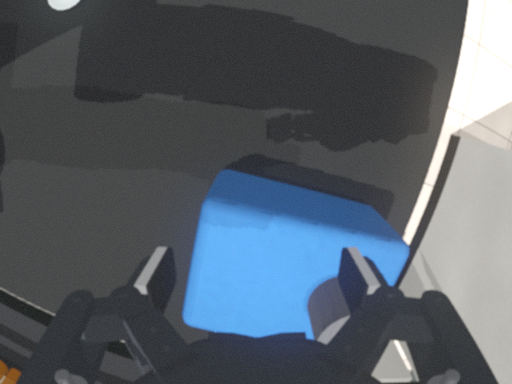

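```bash
python3 - <<'E'
from h import *
crop('a','scene',165,95,275,195,7,'c1')
crop('a','scene',290,180,410,290,6,'c2')
crop('a','side',240,140,320,220,7,'c3')
crop('a','side',230,210,330,340,5,'c4')
E
```

```text
(no output)
```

View pics/c1.png

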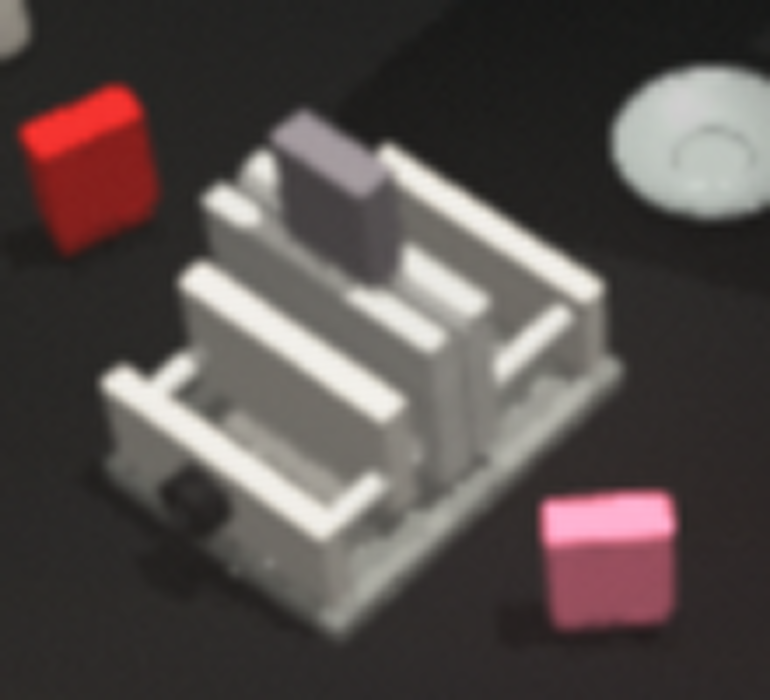

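View pics/c2.png

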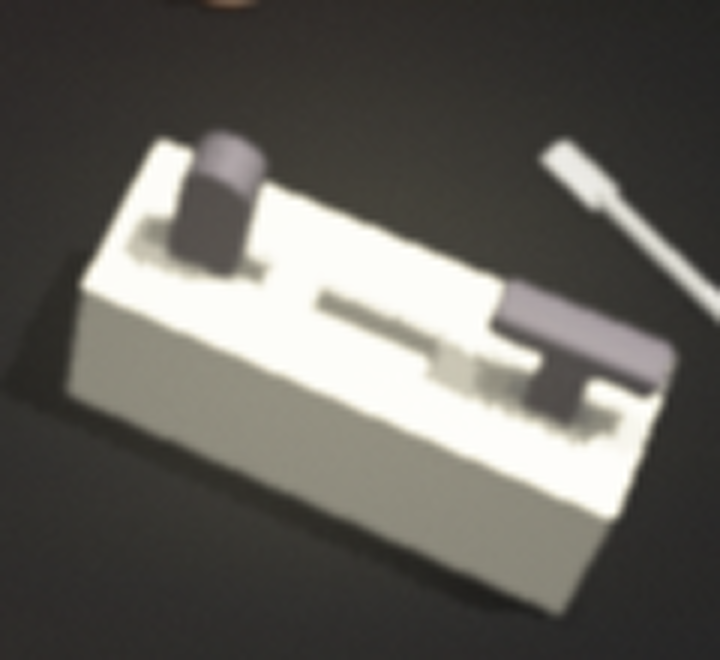

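View pics/c3.png

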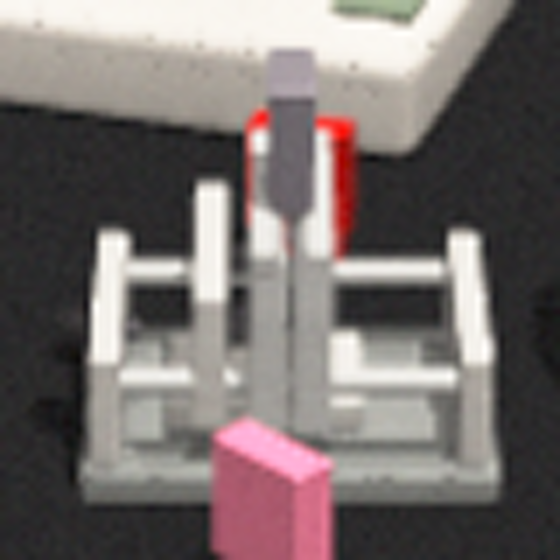

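View pics/c4.png

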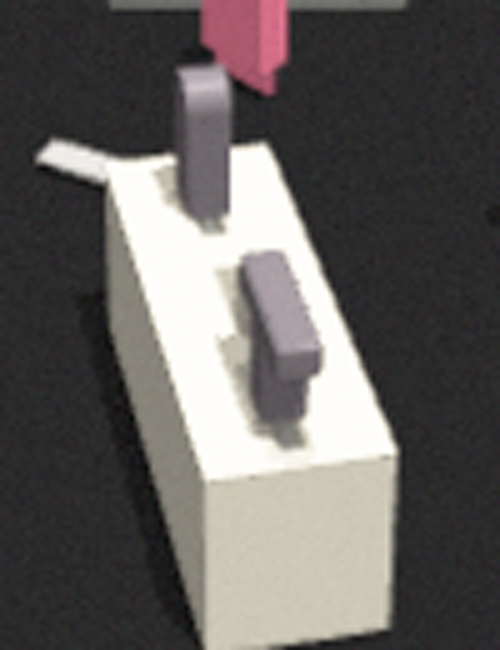

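```bash
python3 - <<'E'
from h import *
def c(x0,y0,k,x,y): return ((x+.5)/k-.5+x0,(y+.5)/k-.5+y0)
print('stand')
for p in [(160,140),(83,288),(612,517),(676,360)]:
    print(p,atz('a','scene',*c(290,180,6,*p),.086))
for p in [(107,165),(268,145),(397,452),(205,480)]:
    print('side',p,atz('a','side',*c(230,210,5,*p),.086))
print('slot');
for p in [(318,303),(430,345),(440,385)]: print(atz('a','scene',*c(290,180,6,*p),.086))
print('plug top')
for p in [(305,110),(272,138),(400,172),(362,195)]: print(atz('a','scene',*c(165,95,7,*p),.155))
for p in [(270,50),(312,50),(314,98),(268,98)]: print('side',atz('a','side',*c(240,140,7,*p),.155))
print('plates')
for p in [(205,200),(445,342),(485,300),(105,375),(325,535),(600,290),(185,270),(395,410)]: print(atz('a','scene',*c(165,95,7,*p),.105))
print('base corners')
for p in [(340,632),(620,370),(103,470)]: print(atz('a','scene',*c(165,95,7,*p),.012))
for p in [(80,500),(500,498)]: print('s',atz('a','side',*c(240,140,7,*p),.0))
print('gap side',atz('a','side',*c(240,140,7,291,258),.105),atz('a','side',*c(240,140,7,290,215),.105))
print('bystanders')
for n,u,v,z in [('tall',171,245,0),('small',329,175,0),('wash',218,297,0),('mid',268,340,0),('beaker',145,205,0),('dish',267,118,.0),('pink',252,180,0)]: print(n,atz('a','scene',u,v,z))
E
```

```text
stand
(160, 140) [0.5048 0.0786 0.086 ]
(83, 288) [0.5726 0.0994 0.086 ]
(612, 517) [0.5146 0.2895 0.086 ]
(676, 360) [0.4485 0.271  0.086 ]
side (107, 165) [0.5718 0.1021 0.086 ]
side (268, 145) [0.505  0.0818 0.086 ]
side (397, 452) [0.4478 0.2725 0.086 ]
side (205, 480) [0.515  0.2929 0.086 ]
slot
[0.5186 0.1646 0.086 ]
[0.5043 0.2041 0.086 ]
[0.5147 0.2163 0.086 ]
plug top
[ 0.5209 -0.255   0.155 ]
[ 0.5375 -0.2534  0.155 ]
[ 0.518  -0.2105  0.155 ]
[ 0.5339 -0.2121  0.155 ]
side [ 0.5379 -0.2464  0.155 ]
side [ 0.5221 -0.2475  0.155 ]
side [ 0.5189 -0.2037  0.155 ]
side [ 0.5358 -0.2026  0.155 ]
plates
[ 0.5464 -0.2875  0.105 ]
[ 0.5324 -0.1781  0.105 ]
[ 0.5097 -0.1818  0.105 ]
[ 0.6231 -0.2516  0.105 ]
[ 0.6168 -0.1469  0.105 ]
[ 0.4787 -0.1561  0.105 ]
[ 0.573  -0.2677  0.105 ]
[ 0.5648 -0.1687  0.105 ]
base corners
[ 0.6025 -0.1681  0.012 ]
[ 0.4468 -0.1804  0.012 ]
[ 0.614  -0.2857  0.012 ]
s [ 0.6049 -0.1688  0.    ]
s [ 0.445  -0.1824  0.    ]
gap side [ 0.5251 -0.1721  0.105 ] [ 0.5276 -0.2076  0.105 ]
bystanders
tall [ 0.7812 -0.1202  0.    ]
small [0.3696 0.0183 0.    ]
wash [0.791  0.0513 0.    ]
mid [0.7823 0.1932 0.    ]
beaker [ 0.7552 -0.252   0.    ]
dish [ 0.3366 -0.2344  0.    ]
pink [ 0.5185 -0.1142  0.    ]
```

Call:
move_arm --commands '[[[0.85,0.7,0.2],[0,0,0.9],1],[[0.85,0.7,0.2],[0,0,0.9],1],[[0.85,0.7,0.2],[0,0,0.9],1],[[0.85,0.7,0.2],[0,0,0.9],1],[[0.85,0.7,0.2],[0,0,0.9],1]]'

```text
clock: 0.65
tcp_pos: [0.3148, -0.4154, 0.2904]
orientation: [-0.0, 0.903, 0.429, 0.0]
wrist_force: [-0.3, -0.3, 0.3]
finger_gap: 0.0854
```

Call:
move_arm --commands '[[[0.85,0.7,0],[0,0,0.9],1],[[0.85,0.7,0],[0,0,0.9],1],[[0.85,0.7,0],[0,0,0.9],1],[[0.85,0.7,0],[0,0,0.9],1],[[0.85,0.7,0],[0,0,0.9],1]]'

```text
clock: 1.15
tcp_pos: [0.4849, -0.2753, 0.2902]
orientation: [-0.0, 0.727, 0.687, -0.0]
wrist_force: [-0.2, -0.4, 0.8]
finger_gap: 0.0854
```

```bash
cat > pose.py <<'E'
from h import *
from scipy.spatial.transform import Rotation as Ro
def rep():
    s=env.get_state();q=s['orientation'];R=Ro.from_quat([q[1],q[2],q[3],q[0]]).as_matrix()
    print('t',round(s['clock'],2),'tcp',s['tcp_pos'].round(4),'yaw toolx',np.degrees(np.arctan2(R[1,0],R[0,0])).round(2),'z',R[:,2].round(4),'F',s['wrist_force'].round(2),'gap',round(s['finger_gap'],4),'q',s['joint_pos'].round(2))
if __name__=='__main__': rep()
E
python3 pose.py
```

```text
t 1.15 tcp [ 0.4849 -0.2753  0.2902] yaw toolx 86.78 z [-1.e-04  1.e-04 -1.e+00] F [-0.16 -0.39  0.84] gap 0.0854 q [-0.66  0.27  0.09  1.39 -0.    0.97]
```

Call:
move_arm --commands '[[[0.6,0.6,0],[0,0,0.6],1],[[0.45,0.45,0],[0,0,0.4],1],[[0,0,0],[0,0,0],1]]'

```text
clock: 1.45
tcp_pos: [0.5275, -0.2323, 0.2896]
orientation: [-0.0, 0.677, 0.736, 0.0]
wrist_force: [-0.3, -0.3, -0.1]
finger_gap: 0.0856
```

```bash
python3 pose.py; python3 -c "
from h import *
snap('b',('wrist',))"
```

```text
t 1.45 tcp [ 0.5275 -0.2323  0.2896] yaw toolx 94.78 z [-2.e-04  1.e-03 -1.e+00] F [-0.35 -0.31 -0.13] gap 0.0856 q [-0.55  0.31  0.14  1.4   0.    0.93]
```

View pics/b_wrist.png

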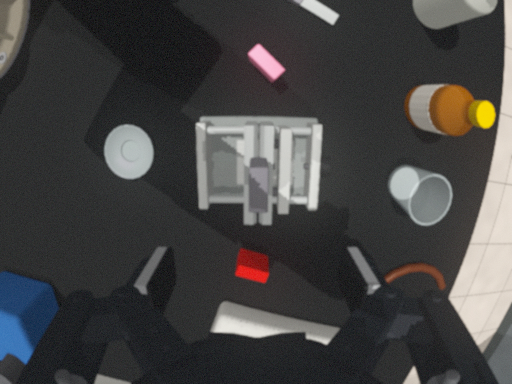

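```bash
python3 - <<'E'
from h import *
crop('b','wrist',190,105,330,235,5.5,'c5')
print(proj('b','wrist',[.5275,-.2323,.2896]),proj('b','wrist',[.5275,-.2323,.155]))
E
```

```text
[256.7 268.7] [256.6 188.9]
```

View pics/c5.png

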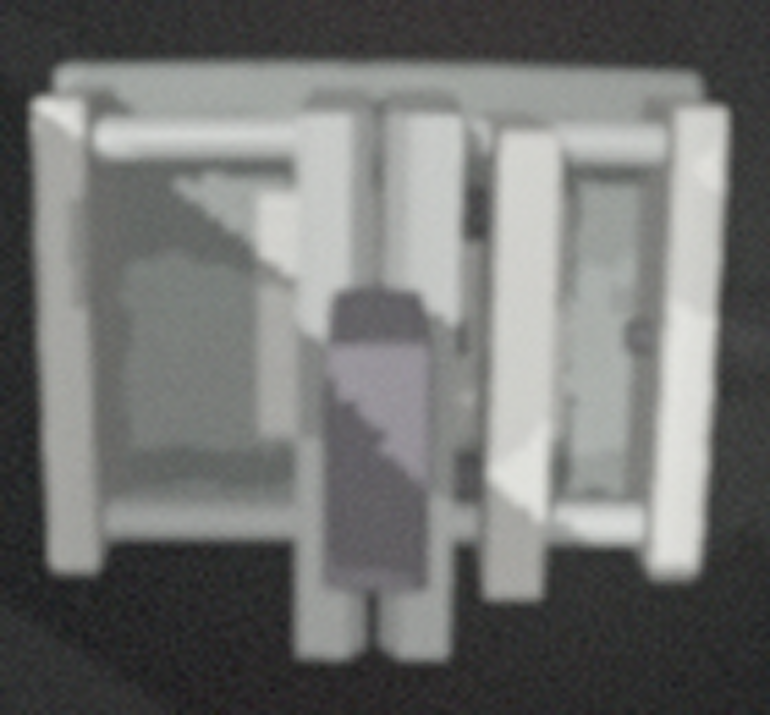

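```bash
python3 - <<'E'
from h import *
def c(x,y,x0=190,y0=105,k=5.5): return ((x+.5)/k-.5+x0,(y+.5)/k-.5+y0)
A=lambda x,y,z: atz('b','wrist',*c(x,y),z)
for p in [(329,342),(430,342),(426,588),(325,585)]: print('plug',A(*p,.155))
for p in [(303,112),(463,112),(452,660),(294,660)]: print('plates',A(*p,.105))
for p in [(32,100),(728,108),(702,580),(48,575)]: print('frame',A(*p,.09))
for p in [(353,115),(387,115),(364,650),(382,650)]: print('flare',A(*p,.105))
E
```

```text
plug [ 0.5194 -0.2123  0.155 ]
plug [ 0.5357 -0.2109  0.155 ]
plug [ 0.5391 -0.2534  0.155 ]
plug [ 0.5219 -0.2543  0.155 ]
plates [ 0.5107 -0.1795  0.105 ]
plates [ 0.5407 -0.1769  0.105 ]
plates [ 0.5495 -0.288   0.105 ]
plates [ 0.517  -0.2908  0.105 ]
frame [ 0.4559 -0.1818  0.09  ]
frame [ 0.5946 -0.1716  0.09  ]
frame [ 0.6028 -0.2718  0.09  ]
frame [ 0.4627 -0.2824  0.09  ]
flare [ 0.5201 -0.1793  0.105 ]
flare [ 0.5265 -0.1788  0.105 ]
flare [ 0.5312 -0.2873  0.105 ]
flare [ 0.5349 -0.287   0.105 ]
```

Call:
move_arm --commands '[[[0.04,-0.02,-0.9],[0,0,-0.04],0.2],[[0,0,-1],[0,0,0],0.0],[[0,0,-1],[0,0,0],0.0],[[0,0,-0.8],[0,0,0],0.0],[[0,0,-0.2],[0,0,0],0.0]]' --newtons 40

```text
clock: 2.0
tcp_pos: [0.5241, -0.2351, 0.1303]
orientation: [-0.004, 0.682, 0.732, -0.001]
wrist_force: [-0.3, 0.2, -0.4]
finger_gap: 0.0428
```

```bash
python3 pose.py; python3 -c "
from h import *
snap('c',('wrist','scene','side'))
crop('c','scene',165,95,275,195,5,'c6s')
crop('c','side',230,130,330,220,5,'c6d')
"; python3 -c "
import cv2,numpy as np
a=cv2.imread('pics/c6s.png');b=cv2.imread('pics/c6d.png')
h=max(a.shape[0],b.shape[0]);o=np.zeros((h,a.shape[1]+b.shape[1],3),np.uint8);o[:a.shape[0],:a.shape[1]]=a;o[:b.shape[0],a.shape[1]:]=b;cv2.imwrite('pics/c6.png',cv2.resize(o,None,fx=.75,fy=.75))"
```

```text
t 2.0 tcp [ 0.5241 -0.2351  0.1303] yaw toolx 94.03 z [-0.0064  0.0037 -1.    ] F [-0.27  0.18 -0.4 ] gap 0.0428 q [-0.56  0.38 -0.16  1.04 -0.    0.94]
```

View pics/c6.png

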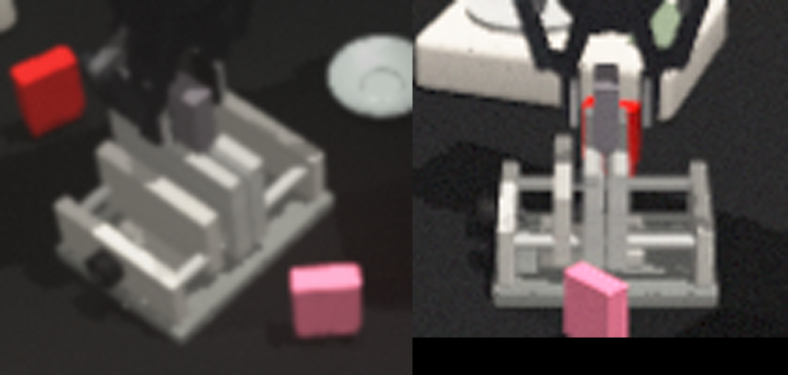

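View pics/c_wrist.png

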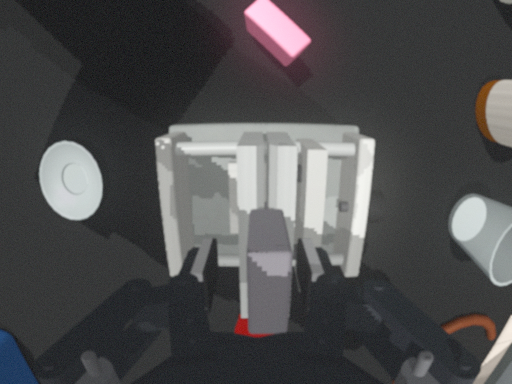

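Call:
move_arm --commands '[[[0,0,0],[0,0,0],0.0]]'

```text
clock: 2.25
tcp_pos: [0.5284, -0.2367, 0.1365]
orientation: [0.002, 0.681, 0.732, 0.0]
wrist_force: [0.7, -0.3, 1.2]
finger_gap: 0.0426
```

```bash
python3 pose.py; python3 -c "
from h import *
snap('d',('wrist',))
crop('d','wrist',180,190,340,350,4.5,'c7')
s=env.get_state();print(proj('d','wrist',s['tcp_pos']),proj('d','wrist',[.529,-.2327,.155]))
";python3 pose.py
```

```text
t 2.25 tcp [ 0.5284 -0.2367  0.1365] yaw toolx 94.12 z [ 0.003  -0.0019 -1.    ] F [ 0.65 -0.26  1.24] gap 0.0426 q [-0.56  0.37 -0.15  1.04 -0.    0.94]
[257.1 268.7] [259.  283.8]
t 2.3 tcp [ 0.5286 -0.2366  0.1366] yaw toolx 94.13 z [ 0.0033 -0.0021 -1.    ] F [-0.15  0.98 -0.19] gap 0.0425 q [-0.56  0.37 -0.15  1.04 -0.    0.94]
```

View pics/c7.png

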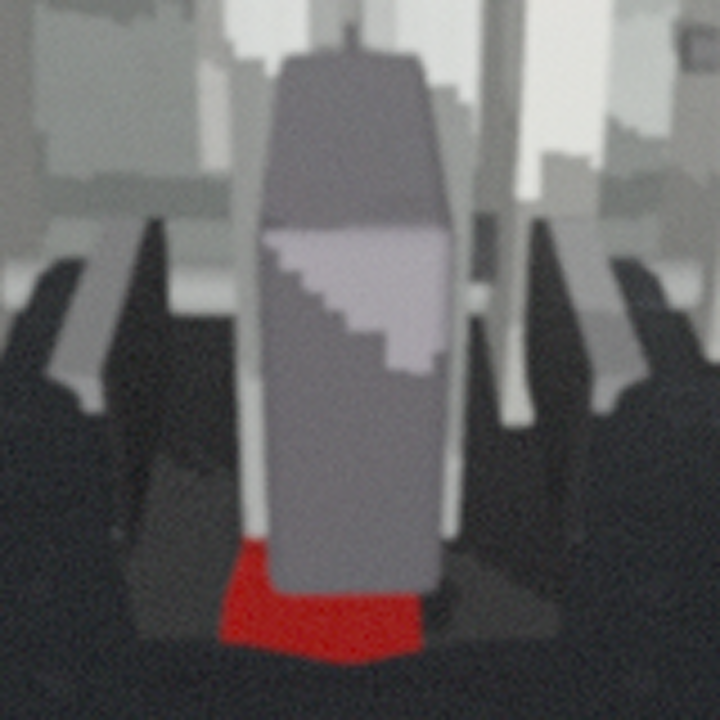

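Call:
move_arm --commands '[[[0.015,0.09,-0.08],[0,0,0.04],0.0],[[0,0,0],[0,0,0],-0.4],[[0,0,0],[0,0,0],-1],[[0,0,0],[0,0,0],-1],[[0,0,0],[0,0,0],-1]]' --newtons 40

```text
clock: 2.8
tcp_pos: [0.5282, -0.2318, 0.1316]
orientation: [0.0, 0.679, 0.734, 0.0]
wrist_force: [1.0, 2.0, 3.7]
finger_gap: 0.0176
```

```bash
python3 pose.py
```

```text
t 2.8 tcp [ 0.5282 -0.2318  0.1316] yaw toolx 94.5 z [ 8.e-04  0.e+00 -1.e+00] F [0.97 2.   3.66] gap 0.0176 q [-0.55  0.38 -0.16  1.03  0.    0.94]
```

Call:
move_arm --commands '[[[0,0,0.3],[0,0,0],-1],[[0,0,0.6],[0,0,0],-1],[[0,0,0.8],[0,0,0],-1],[[0,0,0.8],[0,0,0],-1],[[0,0,0],[0,0,0],-1]]'

```text
clock: 3.3
tcp_pos: [0.5301, -0.2334, 0.2367]
orientation: [0.004, 0.679, 0.734, 0.001]
wrist_force: [0.2, 0.1, 0.2]
finger_gap: 0.0175
```

```bash
python3 pose.py; python3 -c "
from h import *
snap('e',('wrist','scene','side'))
crop('e','wrist',160,80,360,280,3.5,'c8')
crop('e','side',230,100,330,220,5,'c9')
";python3 pose.py
```

```text
t 3.3 tcp [ 0.5301 -0.2334  0.2367] yaw toolx 94.48 z [ 0.0073 -0.0047 -1.    ] F [0.16 0.13 0.18] gap 0.0175 q [-0.55  0.32  0.02  1.26 -0.    0.94]
t 3.45 tcp [ 0.5278 -0.232   0.2309] yaw toolx 94.47 z [-2.e-04  0.e+00 -1.e+00] F [-0.49  0.09 -0.74] gap 0.0178 q [-0.55  0.32  0.01  1.26 -0.    0.94]
```

View pics/c8.png

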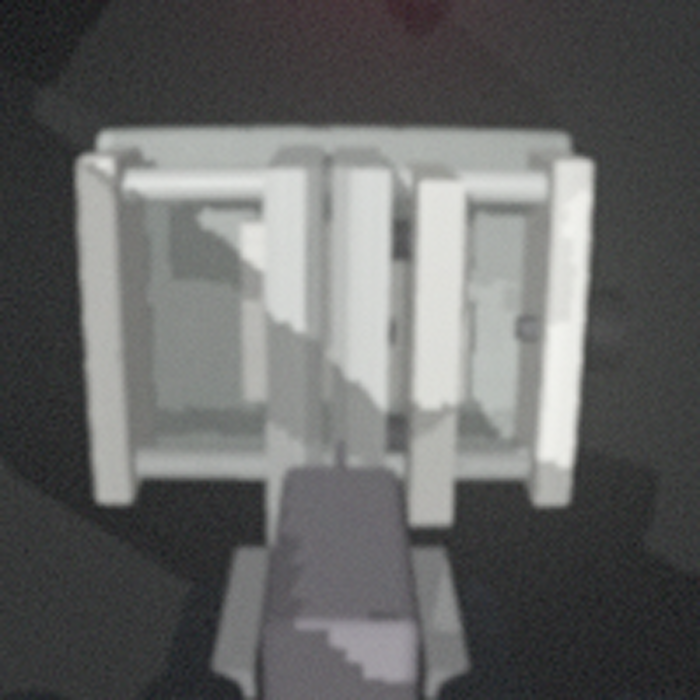

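View pics/c9.png

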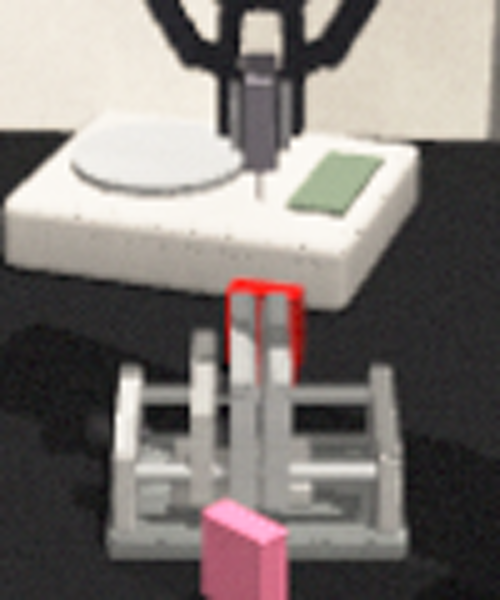

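Call:
move_arm --commands '[[[-0.04,0.6,0],[0,0,0.12],-1],[[-0.04,1,0],[0,0,0.15],-1],[[-0.04,1,0],[0,0,0.15],-1],[[-0.04,1,0],[0,0,0.15],-1],[[-0.04,1,0],[0,0,0.15],-1]]'

```text
clock: 3.95
tcp_pos: [0.5187, -0.0464, 0.2294]
orientation: [-0.001, 0.641, 0.768, -0.001]
wrist_force: [0.1, 0.8, -0.7]
finger_gap: 0.0174
```

Call:
move_arm --commands '[[[-0.04,1,0],[0,0,0.15],-1],[[-0.04,1,0],[0,0,0.15],-1],[[-0.04,1,0],[0,0,0.15],-1],[[-0.04,1,0],[0,0,0.15],-1],[[-0.04,1,0],[0,0,0.15],-1]]'

```text
clock: 4.45
tcp_pos: [0.5107, 0.1534, 0.2294]
orientation: [-0.001, 0.6, 0.8, -0.001]
wrist_force: [1.3, 0.8, -0.3]
finger_gap: 0.0177
```

Call:
move_arm --commands '[[[-0.04,0.8,0],[0,0,0.05],-1],[[0,0,0],[0,0,0],-1],[[0,0,0],[0,0,0],-1]]'

```text
clock: 4.75
tcp_pos: [0.5094, 0.1844, 0.2296]
orientation: [-0.001, 0.597, 0.803, -0.001]
wrist_force: [-0.7, 0.3, -1.2]
finger_gap: 0.0173
```

```bash
python3 pose.py; python3 -c "
from h import *
snap('f',('wrist','scene','side'))
crop('f','wrist',130,80,380,330,3,'c10')
crop('f','side',230,150,330,340,4,'c11')
crop('f','scene',290,120,420,290,4,'c12')
"; python3 pose.py
```

```text
t 4.75 tcp [0.5094 0.1844 0.2296] yaw toolx 106.75 z [-0.0027 -0.001  -1.    ] F [-0.69  0.29 -1.22] gap 0.0173 q [ 0.2   0.26 -0.08  1.24 -0.    1.48]
t 4.9 tcp [0.5102 0.183  0.2304] yaw toolx 106.57 z [-1.3e-03 -6.0e-04 -1.0e+00] F [-0.21  0.18 -0.06] gap 0.0177 q [ 0.2   0.26 -0.08  1.24 -0.    1.48]
```

View pics/c10.png

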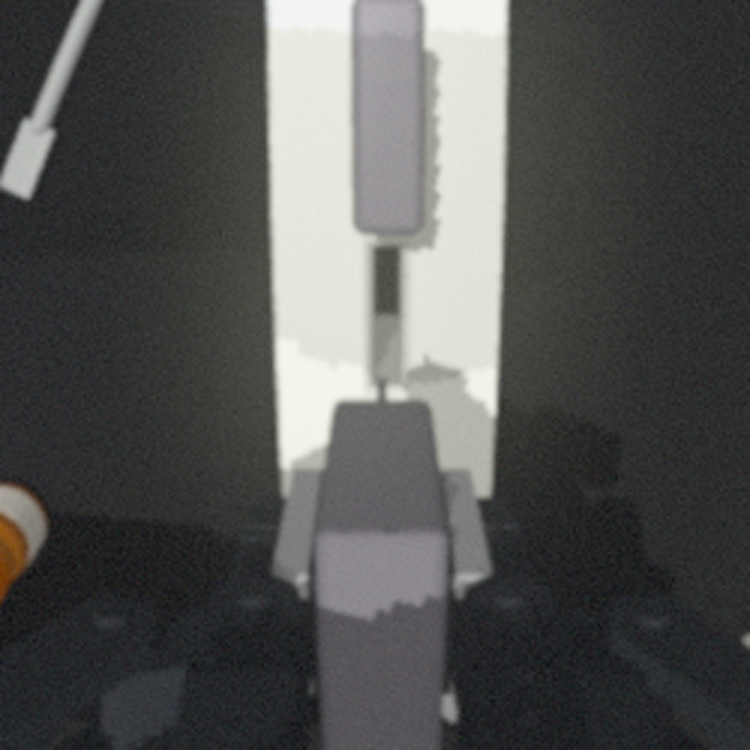

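View pics/c11.png

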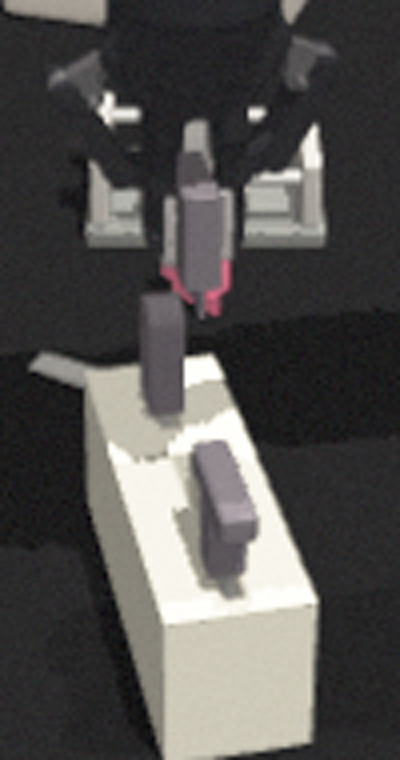

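View pics/c12.png

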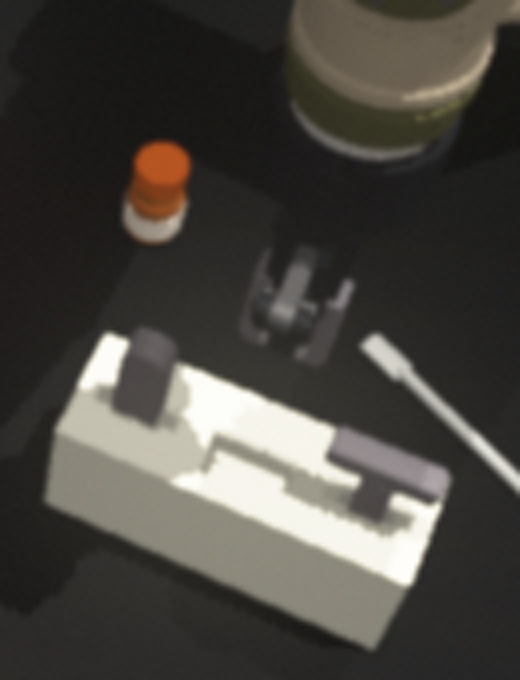

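```bash
python3 - <<'E'
from h import *
r=pickle.load(open('f_wrist.pkl','rb'))
def c(x,y,x0=130,y0=80,k=3): return ((x+.5)/k-.5+x0,(y+.5)/k-.5+y0)
th=np.radians(16.8);X=np.array([np.cos(th),np.sin(th)]);Y=np.array([-np.sin(th),np.cos(th)])
def A(x,y,z):
    p=atz('f','wrist',*c(x,y),z); print((x,y),p,'local',(np.array([X@p[:2],Y@p[:2]])*1000).round(1));return p
print('stand edges');[A(*p,.086) for p in [(268,60),(280,480),(507,60),(494,480)]]
print('slot');[A(*p,.086) for p in [(367,240),(407,240),(371,380),(403,380),(387,238)]]
print('tee top');[A(*p,.136) for p in [(355,35),(420,35),(357,232),(422,232)]]
print('tcp',X@r['state']['tcp_pos'][:2]*1000,Y@r['state']['tcp_pos'][:2]*1000)
print('plug top');[A(*p,.2309+.0235) for p in [(315,533),(447,533)]]
print('tongue');A(381,390,.2304-.0015-.040)
E
```

```text
stand edges
(268, 60) [0.4536 0.2515 0.086 ] local [506.9 109.7]
(280, 480) [0.4927 0.1205 0.086 ] local [506.5 -27. ]
(507, 60) [0.5216 0.2721 0.086 ] local [578.  109.7]
(494, 480) [0.5617 0.1413 0.086 ] local [578.6 -27.1]
slot
(367, 240) [0.4976 0.2071 0.086 ] local [536.2  54.4]
(407, 240) [0.5093 0.2107 0.086 ] local [548.5  54.5]
(371, 380) [0.5118 0.1638 0.086 ] local [537.3   8.9]
(403, 380) [0.5216 0.1668 0.086 ] local [547.5   8.9]
(387, 238) [0.5033 0.2095 0.086 ] local [542.4  55.1]
tee top
(355, 35) [0.4783 0.2646 0.136 ] local [534.4 115.1]
(420, 35) [0.4932 0.2692 0.136 ] local [550.  115.2]
(357, 232) [0.4926 0.2182 0.136 ] local [534.6  66.5]
(422, 232) [0.5081 0.2228 0.136 ] local [550.8  66.4]
tcp 540.9568883975564 29.32874082763733
plug top
(315, 533) [0.4952 0.2019 0.2544] local [532.4  50.2]
(447, 533) [0.5114 0.2068 0.2544] local [549.3  50.2]
tongue
(381, 390) [0.5047 0.1992 0.1889] local [540.7  44.8]
```

Call:
move_arm --commands '[[[0,0.09,-0.4],[0,0,0.03],-1],[[0,0,-0.9],[0,0,0],-1],[[0,0,-0.8],[0,0,0],-1],[[0,0,-0.3],[0,0,0],-1],[[0,0,0],[0,0,0],-1]]'

```text
clock: 5.4
tcp_pos: [0.5091, 0.1864, 0.1334]
orientation: [-0.001, 0.596, 0.803, -0.002]
wrist_force: [0.4, 0.1, -0.2]
finger_gap: 0.0173
```

```bash
python3 pose.py; python3 -c "
from h import *
snap('g',('wrist','side'))
crop('g','wrist',160,80,360,330,3,'c13')
crop('g','side',230,170,330,340,4,'c14')
"; python3 pose.py
```

```text
t 5.4 tcp [0.5091 0.1864 0.1334] yaw toolx 106.79 z [-4.1e-03 -9.0e-04 -1.0e+00] F [ 0.41  0.13 -0.21] gap 0.0173 q [ 0.2   0.32 -0.24  1.01 -0.    1.48]
t 5.5 tcp [0.5112 0.1872 0.1361] yaw toolx 106.83 z [ 1.1e-03  2.0e-04 -1.0e+00] F [-0.01  0.08  0.12] gap 0.0179 q [ 0.2   0.31 -0.24  1.02  0.    1.48]
```

View pics/c13.png

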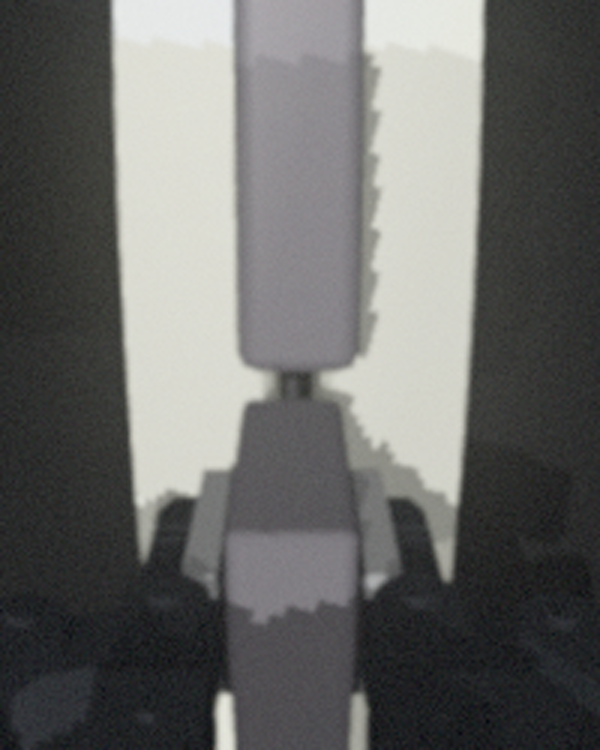

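View pics/c14.png

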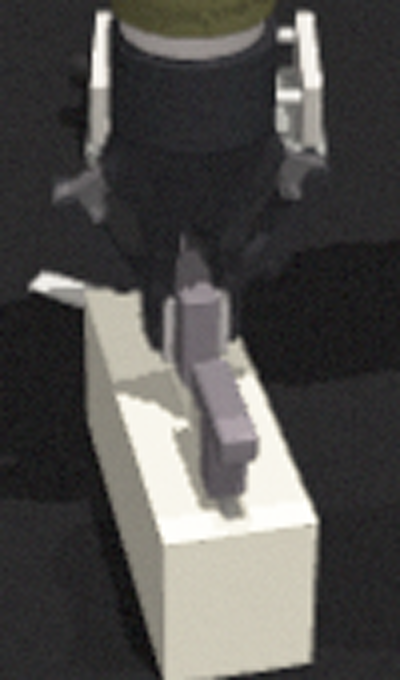

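Call:
move_arm --commands '[[[-0.02,-0.01,-0.25],[0,0,0],-1],[[0,0,-0.2],[0,0,0],-1],[[0,0,-0.1],[0,0,0],-1],[[0,0,0],[0,0,0],-1],[[0,0,0],[0,0,0],-1]]'

```text
clock: 6.0
tcp_pos: [0.5096, 0.1873, 0.1131]
orientation: [0.0, 0.596, 0.803, 0.0]
wrist_force: [0.2, 0.1, -0.7]
finger_gap: 0.0175
```

```bash
python3 pose.py
```

```text
t 6.0 tcp [0.5096 0.1873 0.1131] yaw toolx 106.89 z [ 1.e-04 -0.e+00 -1.e+00] F [ 0.21  0.14 -0.66] gap 0.0175 q [ 0.2   0.33 -0.28  0.96 -0.    1.48]
```

Tongue entered freely; seat the last bit.

Call:
move_arm --commands '[[[0,0,-0.03],[0,0,0],-1],[[0,0,0],[0,0,0],-1]]'

```text
clock: 6.2
tcp_pos: [0.5097, 0.1874, 0.1126]
orientation: [0.0, 0.596, 0.803, 0.0]
wrist_force: [-2.8, 0.0, 4.4]
finger_gap: 0.018
```

```bash
python3 pose.py
```

```text
t 6.2 tcp [0.5097 0.1874 0.1126] yaw toolx 106.89 z [ 8.e-04  2.e-04 -1.e+00] F [-2.76  0.03  4.4 ] gap 0.018 q [ 0.2   0.33 -0.28  0.96  0.    1.48]
```

Call:
move_arm --commands '[[[0,0,0],[0,0,0],0],[[0,0,0],[0,0,0],0],[[0,0,0],[0,0,0],0],[[0,0,0.3],[0,0,0],0],[[0,0,1],[0,0,0],0]]'

```text
clock: 6.7
tcp_pos: [0.5068, 0.1866, 0.1613]
orientation: [-0.003, 0.596, 0.803, -0.003]
wrist_force: [1.1, 0.7, -0.5]
finger_gap: 0.0424
```

Call:
move_arm --commands '[[[0,0,1],[0,0,0],0],[[0,0,1],[0,0,0],0],[[0.4,-1,0.4],[0,0,0],0],[[0.1,-0.6,0],[0,0,0],0],[[0,0,0],[0,0,0],0]]'

```text
clock: 7.2
tcp_pos: [0.5308, 0.121, 0.2617]
orientation: [0.001, 0.597, 0.802, 0.001]
wrist_force: [-0.1, 0.8, -0.4]
finger_gap: 0.0426
```

```bash
python3 pose.py; python3 -c "
from h import *
snap('i',('wrist','scene','side'))
crop('i','wrist',130,80,380,330,3,'c15')
crop('i','side',230,170,330,340,4,'c16')
"; python3 pose.py
```

```text
t 7.2 tcp [0.5308 0.121  0.2617] yaw toolx 106.69 z [ 2.9e-03 -5.0e-04 -1.0e+00] F [-0.12  0.77 -0.44] gap 0.0426 q [ 0.08  0.25 -0.01  1.31 -0.    1.36]
t 7.35 tcp [0.5293 0.1235 0.2601] yaw toolx 106.87 z [-3.e-04  4.e-04 -1.e+00] F [-0.07 -0.76  0.34] gap 0.0424 q [ 0.08  0.25 -0.02  1.31  0.    1.36]
```

View pics/c15.png

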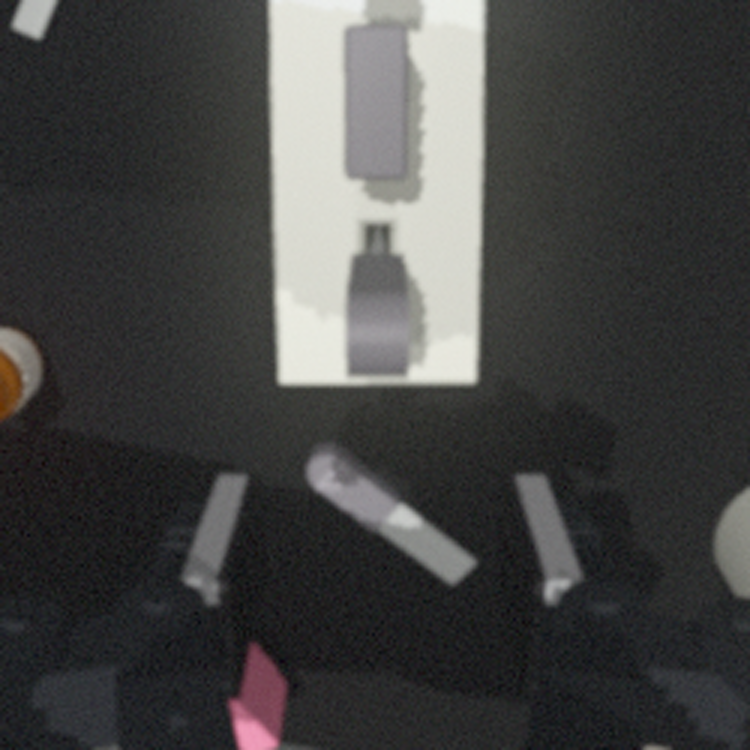

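View pics/c16.png

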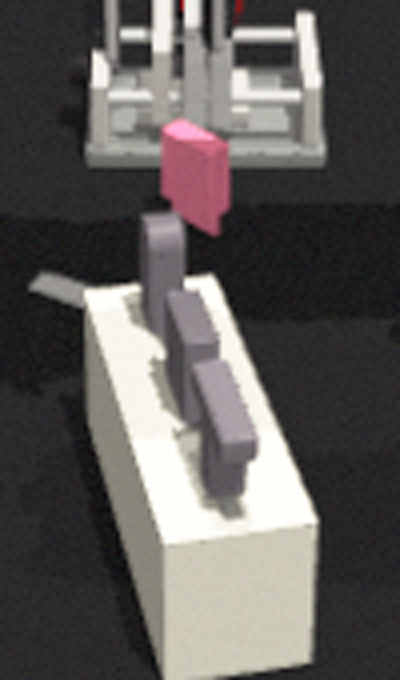

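```bash
python3 - <<'E'
from h import *
r=pickle.load(open('i_wrist.pkl','rb'))
def c(x,y,x0=130,y0=80,k=3): return ((x+.5)/k-.5+x0,(y+.5)/k-.5+y0)
th=np.radians(16.87);X=np.array([np.cos(th),np.sin(th)]);Y=np.array([-np.sin(th),np.cos(th)])
def A(x,y,z):
    p=atz('i','wrist',*c(x,y),z); print((x,y),p,'local',(np.array([X@p[:2],Y@p[:2]])*1000).round(1));return p
t=r['state']['tcp_pos'];print('tcp',X@t[:2]*1000,Y@t[:2]*1000)
print('stand');[A(*p,.086) for p in [(272,100),(278,384),(484,100),(478,384)]]
print('slot');[A(*p,.086) for p in [(361,220),(395,220)]]
print('gauge');[A(*p,.149) for p in [(347,320),(410,320)]];[A(*p,.136) for p in [(347,376),(408,376)]];
[A(*p,.136) for p in [(352,257),(404,257)]]
[A(*p,.086) for p in [(352,257),(404,257)]]
print('plug');[A(*p,.136) for p in [(345,25),(405,25),(345,180),(407,180)]]
E
```

```text
tcp 543.0683818699753 -38.2666584443283
stand
(272, 100) [0.4772 0.1746 0.086 ] local [507.3  28.6]
(278, 384) [0.5055 0.0778 0.086 ] local [506.3 -72.2]
(484, 100) [0.545  0.1949 0.086 ] local [578.1  28.4]
(478, 384) [0.5746 0.0985 0.086 ] local [578.5 -72.5]
slot
(361, 220) [0.5174 0.1436 0.086 ] local [536.8 -12.7]
(395, 220) [0.5285 0.1469 0.086 ] local [548.4 -12.8]
gauge
(347, 320) [0.5195 0.1266 0.149 ] local [533.9 -29.6]
(410, 320) [0.5363 0.1316 0.149 ] local [551.4 -29.7]
(347, 376) [0.525 0.106 0.136] local [533.2 -50.9]
(408, 376) [0.5425 0.1112 0.136 ] local [551.4 -51. ]
(352, 257) [0.5163 0.1413 0.136 ] local [535.1 -14.6]
(404, 257) [0.5306 0.1455 0.136 ] local [550.  -14.7]
(352, 257) [0.5181 0.1303 0.086 ] local [533.6 -25.7]
(404, 257) [0.5352 0.1354 0.086 ] local [551.5 -25.7]
plug
(345, 25) [0.4959 0.2039 0.136 ] local [533.7  51.2]
(405, 25) [0.5116 0.2086 0.136 ] local [550.1  51.2]
(345, 180) [0.5082 0.1621 0.136 ] local [533.4   7.6]
(407, 180) [0.5249 0.1671 0.136 ] local [550.8   7.6]
```

Call:
move_arm --commands '[[[0.02,-0.07,-0.9],[0,0,0],0],[[0,0,-1],[0,0,0],0],[[0,0,-0.9],[0,0,0],0],[[0,0,-0.6],[0,0,0],0],[[0,0,-0.2],[0,0,0],0]]'

```text
clock: 7.85
tcp_pos: [0.5276, 0.1213, 0.1128]
orientation: [-0.002, 0.595, 0.804, -0.002]
wrist_force: [-0.2, -0.5, 0.7]
finger_gap: 0.0427
```

Call:
move_arm --commands '[[[0,0,-0.05],[0,0,0],0],[[0,0,0],[0,0,0],0]]'

```text
clock: 8.05
tcp_pos: [0.5309, 0.121, 0.1148]
orientation: [0.0, 0.595, 0.803, 0.0]
wrist_force: [-0.3, 0.3, 0.0]
finger_gap: 0.0427
```

```bash
python3 pose.py; python3 -c "
from h import *
snap('j',('wrist','side'))
crop('j','wrist',130,130,380,380,3,'c17')
"; python3 pose.py
```

```text
t 8.05 tcp [0.5309 0.121  0.1148] yaw toolx 106.93 z [ 1.1e-03  2.0e-04 -1.0e+00] F [-0.3   0.29  0.04] gap 0.0427 q [ 0.08  0.33 -0.27  0.97  0.    1.35]
t 8.15 tcp [0.5316 0.1208 0.1155] yaw toolx 106.91 z [ 2.9e-03  3.0e-04 -1.0e+00] F [-0.11  0.52  0.68] gap 0.0427 q [ 0.08  0.33 -0.27  0.97  0.    1.35]
```

View pics/c17.png

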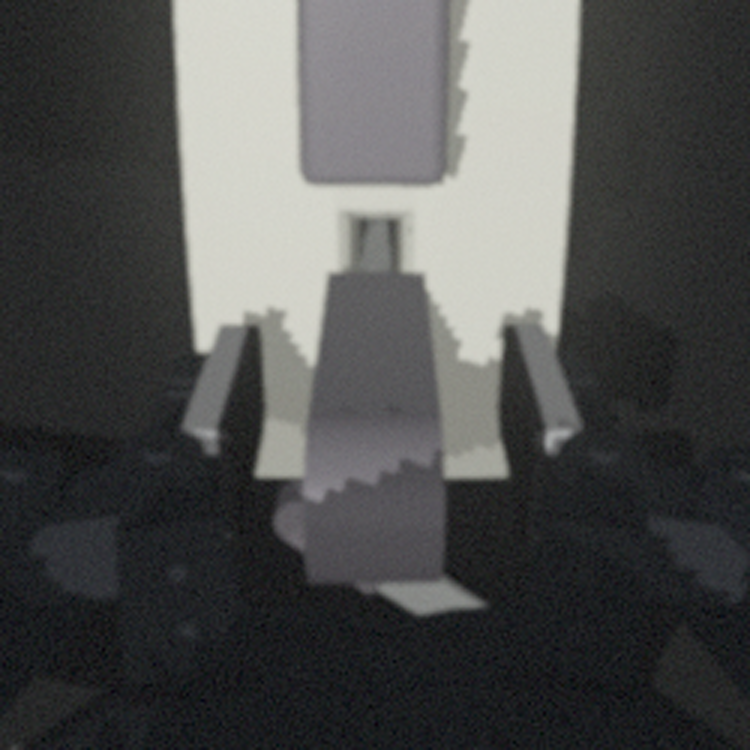

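Call:
move_arm --commands '[[[-0.02,0,-0.05],[0,0,0],0],[[0,0,0],[0,0,0],-1],[[0,0,0],[0,0,0],-1],[[0,0,0],[0,0,0],-1],[[0,0,0],[0,0,0],-1]]' --newtons 70

```text
clock: 8.65
tcp_pos: [0.5299, 0.1204, 0.1125]
orientation: [0.0, 0.596, 0.803, 0.0]
wrist_force: [-0.4, 0.0, 5.4]
finger_gap: 0.0173
```

```bash
python3 pose.py
```

```text
t 8.65 tcp [0.5299 0.1204 0.1125] yaw toolx 106.88 z [ 1.e-03  1.e-04 -1.e+00] F [-0.43  0.05  5.45] gap 0.0173 q [ 0.08  0.33 -0.28  0.96  0.    1.35]
```

Call:
move_arm --commands '[[[0,0,0.4],[0,0,0],-1],[[0,0,0.8],[0,0,0],-1],[[0,0,0.9],[0,0,0],-1],[[0,0,0.9],[0,0,0],-1],[[0,0,0.9],[0,0,0],-1]]'

```text
clock: 9.15
tcp_pos: [0.5292, 0.1204, 0.2689]
orientation: [-0.0, 0.596, 0.803, -0.0]
wrist_force: [0.3, 0.6, -1.5]
finger_gap: 0.0172
```

```bash
python3 pose.py; python3 -c "
from h import *
snap('k',('scene','side','wrist'))
crop('k','side',200,80,340,340,3,'c18')
"; python3 pose.py
```

```text
t 9.15 tcp [0.5292 0.1204 0.2689] yaw toolx 106.88 z [-7.e-04 -1.e-04 -1.e+00] F [ 0.29  0.55 -1.49] gap 0.0172 q [ 0.08  0.25  0.    1.33 -0.    1.35]
t 9.3 tcp [0.5311 0.1205 0.2703] yaw toolx 106.88 z [ 5.2e-03  4.0e-04 -1.0e+00] F [-0.32  0.01 -2.24] gap 0.0174 q [0.08 0.24 0.   1.32 0.   1.35]
```

View pics/c18.png

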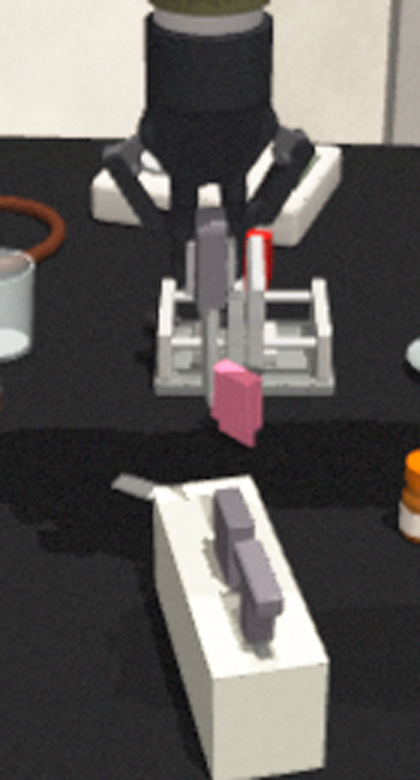

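View pics/k_wrist.png

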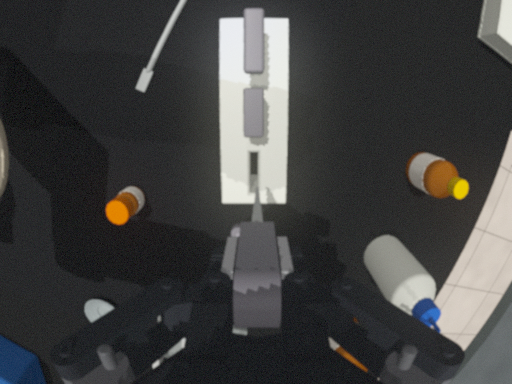

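Call:
move_arm --commands '[[[0,-0.6,0],[0,0,-0.14],-1],[[0,-1,0],[0,0,-0.18],-1],[[0,-1,0],[0,0,-0.18],-1],[[0,-1,0],[0,0,-0.18],-1],[[0,-1,0],[0,0,-0.18],-1]]'

```text
clock: 9.8
tcp_pos: [0.5286, -0.0648, 0.266]
orientation: [-0.001, 0.643, 0.766, -0.001]
wrist_force: [-0.5, -0.2, -0.2]
finger_gap: 0.0172
```

Call:
move_arm --commands '[[[0,-1,0],[0,0,-0.18],-1],[[0,-1,0],[0,0,-0.18],-1],[[0,-1,0],[0,0,-0.18],-1],[[0,-0.7,0],[0,0,-0.12],-1],[[0,-0.45,0],[0,0,-0.04],-1]]'

```text
clock: 10.3
tcp_pos: [0.5287, -0.2315, 0.2658]
orientation: [-0.001, 0.68, 0.733, -0.0]
wrist_force: [-1.0, -0.2, -1.6]
finger_gap: 0.017
```

Call:
move_arm --commands '[[[0,0,0],[0,0,0],-1],[[0,0,0],[0,0,0],-1],[[0,0,0],[0,0,0],-1]]'

```text
clock: 10.6
tcp_pos: [0.5295, -0.2283, 0.2675]
orientation: [-0.001, 0.679, 0.734, 0.0]
wrist_force: [-0.3, -0.2, -0.5]
finger_gap: 0.0169
```

```bash
python3 pose.py; python3 -c "
from h import *
snap('l',('scene','side','wrist'))
crop('l','side',230,80,330,220,5,'c19')
crop('l','wrist',150,90,370,330,3.1,'c20')
crop('l','scene',165,75,275,195,5,'c21')
"; python3 pose.py
```

```text
t 10.6 tcp [ 0.5295 -0.2283  0.2675] yaw toolx 94.49 z [-7.e-04  9.e-04 -1.e+00] F [-0.34 -0.21 -0.51] gap 0.0169 q [-0.55  0.31  0.09  1.35  0.    0.95]
t 10.75 tcp [ 0.5297 -0.2284  0.2681] yaw toolx 94.51 z [ 2.e-04  1.e-04 -1.e+00] F [-0.4  -0.36 -1.73] gap 0.0174 q [-0.55  0.31  0.09  1.35  0.    0.95]
```

View pics/c19.png

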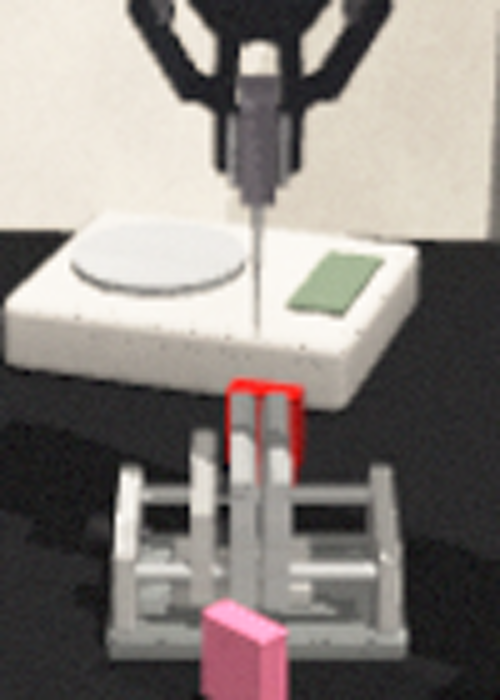

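View pics/c20.png

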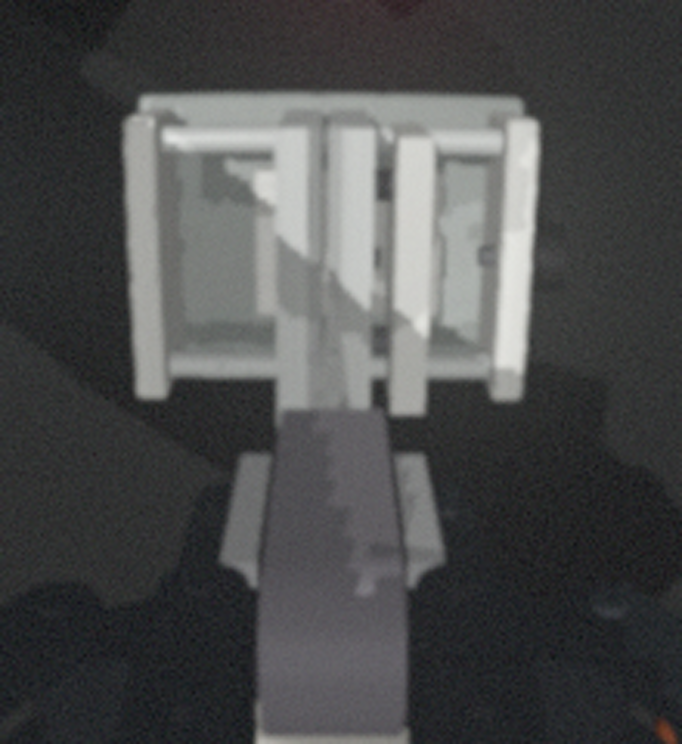

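View pics/c21.png

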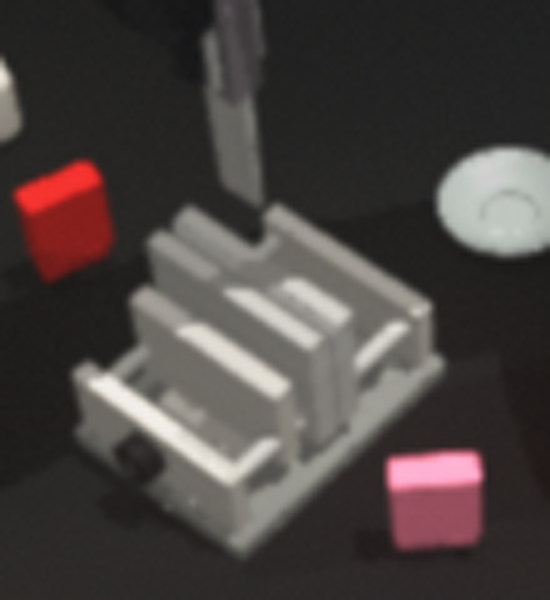

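```bash
python3 - <<'E'
from h import *
s=pickle.load(open('l_wrist.pkl','rb'))['state']; print(s['tcp_pos'])
def c(x,y,x0,y0,k): return ((x+.5)/k-.5+x0,(y+.5)/k-.5+y0)
th=np.radians(4.5);X=np.array([np.cos(th),np.sin(th)]);Y=np.array([-np.sin(th),np.cos(th)])
L=lambda p:(np.array([X@p[:2],Y@p[:2]])*1000).round(1)
print('tcp local',L(s['tcp_pos']))
for p in [(281,125),(377,125),(276,405),(371,405),(308,125),(331,125)]: print('w',p,L(atz('l','wrist',*c(*p,150,90,3.1),.105)))
# old e image: 
for p in [(265,165),(390,168),(267,440),(385,440),(305,168),(336,168)]: print('e',p,L(atz('e','wrist',*c(*p,160,80,3.5),.105)))
tip=s['tcp_pos']+np.array([0,0,-.0985])
print('tip proj side',proj('l','side',tip),'scene',proj('l','scene',tip))
print('seen side',c(258,337,230,80,5),'scene edge',c(262,203,165,75,5),c(217,180,165,75,5))
for y in(-.18,-.233,-.288):
    x=.5295-(y+.233)*np.tan(th); print('gap proj side',proj('l','side',[x,y,.105]))
print('seen', c(260,393,230,80,5),c(257,460,230,80,5))
for p in [(155,240),(325,345),(352,315),(188,210)]: print('scene',L(atz('l','scene',*c(*p,165,75,5),.105)))
for p in [(232,393),(288,393),(290,460),(230,458)]: print('side',L(atz('l','side',*c(*p,230,80,5),.105)))
E
```

```text
[ 0.52968884 -0.22823134  0.26794778]
tcp local [ 510.1 -269.1]
w (281, 125) [ 494.4 -218.4]
w (377, 125) [ 524.3 -218.4]
w (276, 405) [ 491.4 -312.2]
w (371, 405) [ 523.5 -312.1]
w (308, 125) [ 502.8 -218.4]
w (331, 125) [ 509.9 -218.4]
e (265, 165) [ 492.8 -218.3]
e (390, 168) [ 523.4 -219.1]
e (267, 440) [ 492.1 -290. ]
e (385, 440) [ 523. -290.]
e (305, 168) [ 502.6 -219.2]
e (336, 168) [ 510.2 -219.2]
tip proj side [280.9 144.5] scene [212.4 113.7]
seen side (281.2, 147.0) scene edge (217.0, 115.2) (208.0, 110.6)
gap proj side [281.2 175. ]
gap proj side [280.9 166.1]
gap proj side [280.5 157.4]
seen (281.6, 158.2) (281.0, 171.6)
scene [ 518.1 -327.4]
scene [ 514.9 -216.3]
scene [ 492.5 -218.7]
scene [ 492.9 -328.7]
side [ 522.2 -323.8]
side [ 491.3 -323.4]
side [ 492.6 -240.5]
side [ 523.9 -243.1]
```

Call:
move_arm --commands '[[[-0.01,-0.11,-0.3],[0,0,0],-1],[[0,0,-0.6],[0,0,0],-1],[[0,0,-0.5],[0,0,0],-1],[[0,0,0],[0,0,0],-1],[[0,0,0],[0,0,0],-1]]'

```text
clock: 11.25
tcp_pos: [0.5289, -0.2337, 0.2116]
orientation: [-0.001, 0.679, 0.734, -0.0]
wrist_force: [1.6, -0.8, -1.3]
finger_gap: 0.0171
```

```bash
python3 pose.py; python3 -c "
from h import *
snap('m',('scene','side','wrist'))
crop('m','side',250,110,320,210,7,'c22')
crop('m','wrist',150,90,370,330,3.1,'c23')
crop('m','scene',165,75,275,195,5,'c24')
"; python3 pose.py
```

```text
t 11.25 tcp [ 0.5289 -0.2337  0.2116] yaw toolx 94.42 z [-1.e-03  6.e-04 -1.e+00] F [ 1.57 -0.75 -1.26] gap 0.0171 q [-0.55  0.33 -0.02  1.22 -0.    0.94]
t 11.4 tcp [ 0.5299 -0.2343  0.2132] yaw toolx 94.41 z [ 0.002  -0.0012 -1.    ] F [ 0.66 -0.26 -0.5 ] gap 0.017 q [-0.55  0.33 -0.02  1.22  0.    0.94]
```

View pics/c22.png

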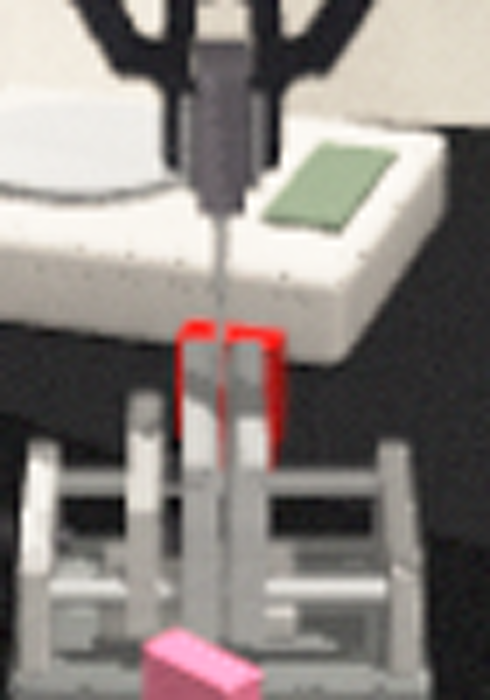

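View pics/c24.png

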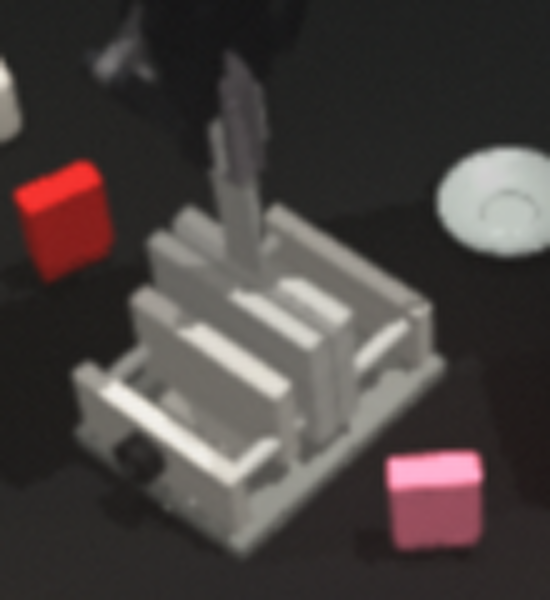

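View pics/c23.png

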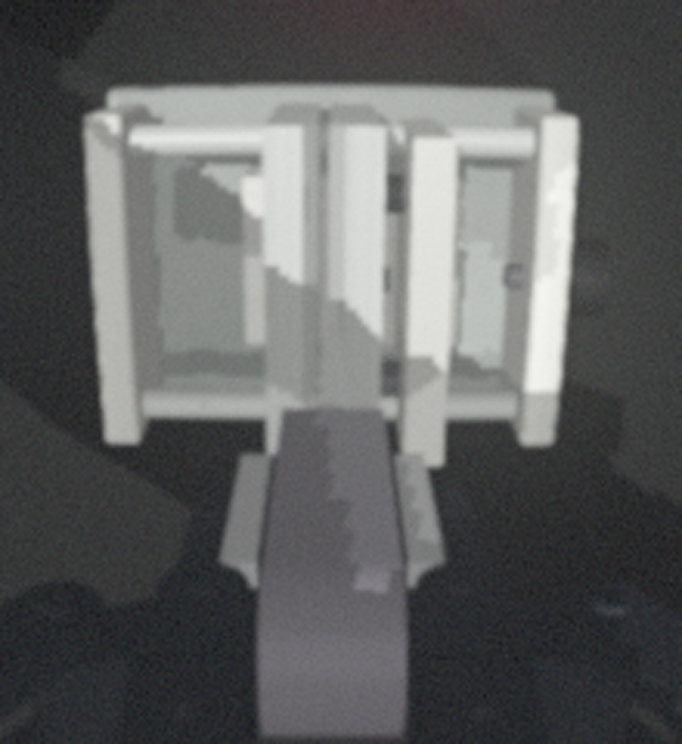

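Call:
move_arm --commands '[[[-0.03,0,0],[0,0,0],-1],[[0,0,-0.1],[0,0,0],-1],[[0,0,-0.1],[0,0,0],-1],[[0,0,-0.1],[0,0,0],-1],[[0,0,0],[0,0,0],-1]]'

```text
clock: 11.9
tcp_pos: [0.5276, -0.2337, 0.199]
orientation: [-0.001, 0.679, 0.734, -0.0]
wrist_force: [-0.5, -0.6, -0.6]
finger_gap: 0.0175
```

Call:
move_arm --commands '[[[0,0,-0.1],[0,0,0],-1],[[0,0,-0.1],[0,0,0],-1],[[0,0,0],[0,0,0],-1],[[0,0,0],[0,0,0],-1]]'

```text
clock: 12.3
tcp_pos: [0.5279, -0.2339, 0.1917]
orientation: [-0.0, 0.679, 0.734, 0.0]
wrist_force: [-0.3, 0.5, -0.2]
finger_gap: 0.0171
```

```bash
python3 pose.py; python3 -c "
from h import *
snap('n',('scene','side'))
crop('n','side',250,110,320,210,7,'c25')
crop('n','scene',165,75,275,195,5,'c26')
"; python3 pose.py
```

```text
t 12.3 tcp [ 0.5279 -0.2339  0.1917] yaw toolx 94.4 z [-2.e-04  2.e-04 -1.e+00] F [-0.34  0.46 -0.17] gap 0.0171 q [-0.56  0.34 -0.06  1.17  0.    0.94]
t 12.4 tcp [ 0.5281 -0.234   0.192 ] yaw toolx 94.4 z [ 3.e-04 -1.e-04 -1.e+00] F [-0.8  -0.46 -0.76] gap 0.0174 q [-0.56  0.34 -0.06  1.17  0.    0.94]
```

View pics/c25.png

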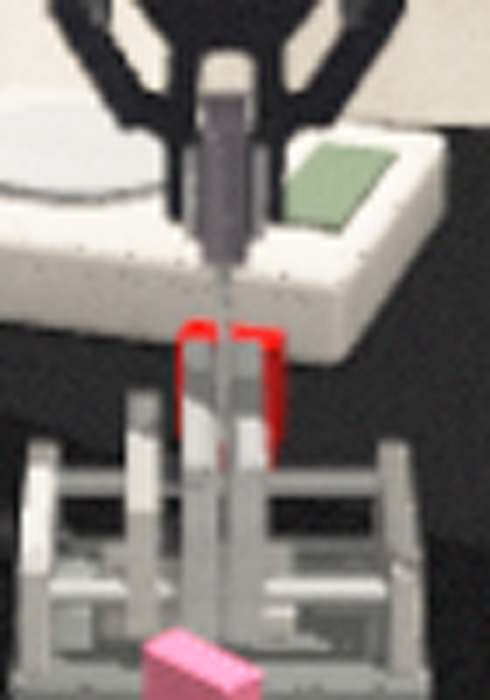

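View pics/c26.png

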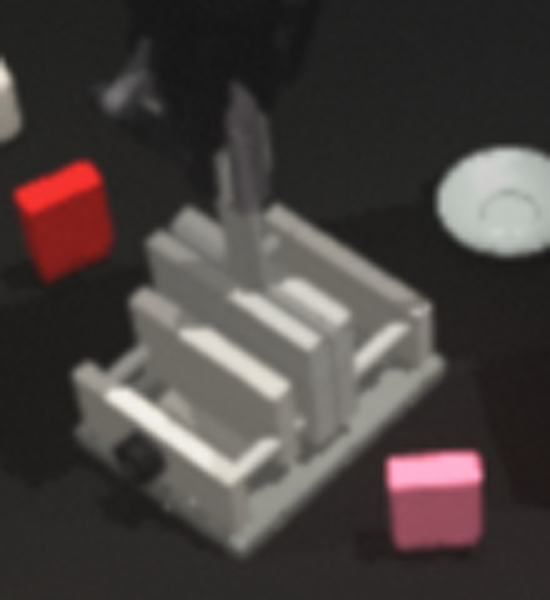

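```bash
python3 - <<'E'
from h import *
crop('n','scene',185,105,245,150,12,'c27')
th=np.radians(4.5);X=np.array([np.cos(th),np.sin(th),0]);Y=np.array([-np.sin(th),np.cos(th),0])
s=env.get_state();t=s['tcp_pos'];m=t.copy();m[2]=.105
q=lambda p:((proj('n','scene',p)-[185,105]+.5)*12-.5).round(0)
for d in(-.055,-.012,0,.012,.055): print(d,q(m+Y*d))
m[2]=t[2]-.0265
for d in(-.013,.013): print('handle bottom',q(m+Y*d+X*.009))
E
```

```text
-0.055 [158. 184.]
-0.012 [308. 282.]
0 [351. 309.]
0.012 [394. 338.]
0.055 [550. 440.]
handle bottom [243. 100.]
handle bottom [339. 162.]
```

View pics/c27.png

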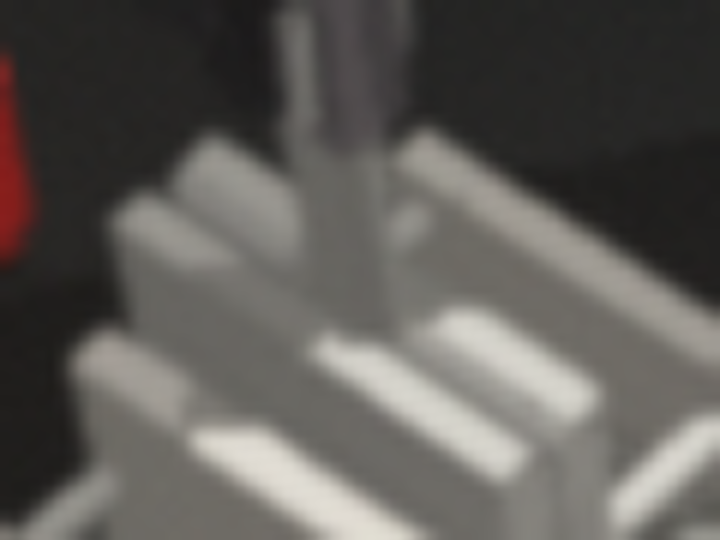

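Call:
move_arm --commands '[[[0,0,-0.04],[0,0,0],-1],[[0,0,-0.04],[0,0,0],-1],[[0,0,-0.04],[0,0,0],-1],[[0,0,0],[0,0,0],-1],[[0,0,0],[0,0,0],-1]]'

```text
clock: 12.9
tcp_pos: [0.528, -0.234, 0.187]
orientation: [-0.0, 0.679, 0.734, 0.0]
wrist_force: [0.4, -0.5, -0.0]
finger_gap: 0.0171
```

Call:
move_arm --commands '[[[0,0,-0.03],[0,0,0],-1],[[0,0,-0.03],[0,0,0],-1],[[0,0,0],[0,0,0],-1],[[0,0,0],[0,0,0],-1]]'

```text
clock: 13.3
tcp_pos: [0.528, -0.2339, 0.1846]
orientation: [-0.0, 0.679, 0.734, 0.0]
wrist_force: [-0.9, -0.3, -0.8]
finger_gap: 0.0168
```

Call:
move_arm --commands '[[[0,0,-0.03],[0,0,0],-1],[[0,0,-0.03],[0,0,0],-1],[[0,0,0],[0,0,0],-1],[[0,0,0],[0,0,0],-1]]'

```text
clock: 13.7
tcp_pos: [0.528, -0.234, 0.1822]
orientation: [-0.0, 0.679, 0.734, 0.0]
wrist_force: [-0.3, -0.2, -0.7]
finger_gap: 0.0174
```

Call:
move_arm --commands '[[[0,0,-0.03],[0,0,0],-1],[[0,0,-0.03],[0,0,0],-1],[[0,0,0],[0,0,0],-1],[[0,0,0],[0,0,0],-1]]'

```text
clock: 14.1
tcp_pos: [0.5281, -0.234, 0.1798]
orientation: [0.0, 0.679, 0.734, 0.0]
wrist_force: [0.6, -0.1, -0.9]
finger_gap: 0.0174
```

```bash
python3 pose.py
```

```text
t 14.1 tcp [ 0.5281 -0.234   0.1798] yaw toolx 94.41 z [ 2.e-04  0.e+00 -1.e+00] F [ 0.58 -0.06 -0.88] gap 0.0174 q [-0.56  0.35 -0.08  1.14  0.    0.94]
```

Call:
move_arm --commands '[[[0,0,-0.03],[0,0,0],-1],[[0,0,-0.03],[0,0,0],-1],[[0,0,0],[0,0,0],-1],[[0,0,0],[0,0,0],-1]]'

```text
clock: 14.5
tcp_pos: [0.5281, -0.234, 0.1775]
orientation: [0.0, 0.679, 0.734, 0.0]
wrist_force: [0.1, -0.4, -1.4]
finger_gap: 0.0172
```

Call:
move_arm --commands '[[[0,0,-0.03],[0,0,0],-1],[[0,0,-0.03],[0,0,0],-1],[[0,0,0],[0,0,0],-1],[[0,0,0],[0,0,0],-1]]'

```text
clock: 14.9
tcp_pos: [0.5281, -0.234, 0.1751]
orientation: [0.0, 0.679, 0.734, 0.0]
wrist_force: [0.4, 0.1, 0.5]
finger_gap: 0.017
```

Call:
move_arm --commands '[[[0,0,-0.03],[0,0,0],-1],[[0,0,-0.03],[0,0,0],-1],[[0,0,0],[0,0,0],-1],[[0,0,0],[0,0,0],-1]]'

```text
clock: 15.3
tcp_pos: [0.5281, -0.234, 0.1727]
orientation: [0.0, 0.679, 0.734, 0.0]
wrist_force: [0.3, -0.3, 2.2]
finger_gap: 0.0173
```

```bash
cat > avg.py <<'E'
from h import *
F=[]
for i in range(12):
    eyes.read_camera('side');F.append(env.get_state()['wrist_force'].copy())
F=np.array(F);print(F.mean(0).round(2),F.std(0).round(2))
E
python3 avg.py; python3 pose.py; python3 -c "
from h import *
snap('p',('scene','side','wrist'))
crop('p','side',250,110,320,210,7,'c28')"
```

```text
[ 0.56 -0.44  2.03] [0.42 0.44 0.49]
t 15.9 tcp [ 0.528  -0.234   0.1727] yaw toolx 94.4 z [ 1.e-04 -1.e-04 -1.e+00] F [ 0.59 -0.82  2.02] gap 0.0171 q [-0.56  0.35 -0.09  1.13  0.    0.94]
```

View pics/c28.png

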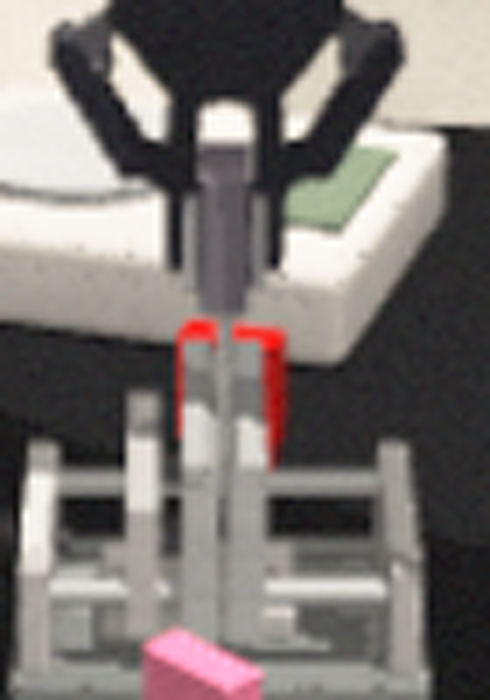

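View pics/p_scene.png

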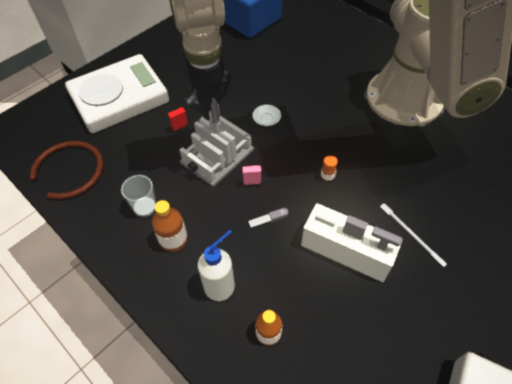

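Call:
move_arm --commands '[[[0,0,-0.03],[0,0,0],-1],[[0,0,0],[0,0,0],-1],[[0,0,0],[0,0,0],-1]]'

```text
clock: 16.35
tcp_pos: [0.528, -0.234, 0.1715]
orientation: [0.0, 0.679, 0.734, 0.0]
wrist_force: [0.8, -0.4, 2.7]
finger_gap: 0.0172
```

```bash
python3 avg.py; python3 pose.py
```

```text
[ 0.65 -0.42  2.75] [0.6  0.48 0.42]
t 16.95 tcp [ 0.528  -0.234   0.1715] yaw toolx 94.4 z [ 1.e-04  0.e+00 -1.e+00] F [-0.57 -0.51  2.46] gap 0.0171 q [-0.56  0.35 -0.1   1.12  0.    0.94]
```

```bash
python3 -c "
from h import *
print(job.hand_in())"
```

```text
the job is handed in; nothing more can be done
None
```

The plug is parked and the taper gauge is in the gap, still gripped. I handed the job in at about 17 s on the robot's clock; no verdict was reported.

- **Plug:** I lifted it out of the cell and stood it upright in the stand's middle slot. It seated with a light contact of about 4 N, and later pictures show it still standing there.
- **Gauge:** I took the round-topped gauge from the end slot and lowered its blade into the gap. The scene picture puts it within about 1 mm of midway along the plates.
- **Depth:** Contact began with the tip about 27 mm below the mouth, and I stopped at about 32 mm. The net upward force was then about 3.4 N, rising about 0.6 N per mm of depth as the spring predicts. I take that as roughly 0.3 mm of give.
- **Grip:** The fingers were still closed on the gauge with a 70 N grip setting and a steady pose.
- **Bystanders:** I saw no sign that the T-handled gauge, the look-alikes or the other bench items had moved in the last scene picture. That check was by eye only.

**Uncertain:** The give is worked out from the force, not measured. The wrist force is noisy (about 0.5 N), and its zero with the gauge in hand is known only to about 0.3 N. The position estimates from the different cameras also disagreed by 1 to 3 mm before the blade went in; the flared mouth and floating plates took that up.

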